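# Stack the paint wells in the craft tray

### The job

Put the white ceramic paint wells away as one upright stack in the middle of the big square compartment of the red craft tray, built there piece by piece from the bottom: the deep undivided well first, then the two-part well, then the four-part well, and last the knobbed lid, each seated squarely in the mouth of the one below. Set every piece down gently and let go of it before fetching the next, and do not shift the pencil sharpener or the bead dispenser.

Things in the scene. Friction and masses are not known exactly. Their poses are not given: they have to be found in the camera images.
- deep_well: Deep white ceramic paint well with a plain, undivided inside; 46 mm high in all, 160 g. Round, 64 mm across above a tapered foot (6 mm high, 40 mm across below, 48 above); wall 5 mm, mouth 54 mm. Origin: centre of the foot's underside, z up. A piece seated on it has its foot in the mouth, its shoulder on the rim and its origin 40 mm above this one.
- two_well: White ceramic paint well parted in two halves by one straight rib across the inside (rib 4 mm thick, its top 9 mm below the rim); 34 mm high in all, 130 g. Round, 64 mm across above a tapered foot (6 mm high, 40 mm across below, 48 above); wall 5 mm, mouth 54 mm. Origin: centre of the foot's underside, z up. A piece seated on it has its origin 28 mm above this one.
- four_well: White ceramic paint well parted in four quarters by two crossed ribs (4 mm thick, tops 9 mm below the rim); 34 mm high in all, 140 g. Round, 64 mm across above a tapered foot (6 mm high, 40 mm across below, 48 above); wall 5 mm, mouth 54 mm. Origin: centre of the foot's underside, z up. A piece seated on it has its origin 28 mm above this one.
- lid: White ceramic lid: a disc of 64 mm diameter, from 6 to 12 mm above its origin, on the same tapered foot (6 mm high, 40 to 48 mm across), with an upright round knob of 18 mm diameter in the middle, from 12 to 34 mm above the origin. 90 g. Origin at the centre of the foot's underside, z up.
- tray_bay (a point): Centre of the floor (on its upper face, 4 mm above the counter) of the big square compartment of the tray, 124 x 122 mm inside. x and y lie along the tray's sides.
- tray: Red plastic craft tray fixed to the counter, 230 mm (its x) by 130 mm (its y), 20 mm high, walls and dividers 4 mm. The big square compartment fills its -x end (centre 49 mm from the tray's middle); two small ones with beads stuck in them lie side by side at the +x end. Turned any way. Origin: centre of its underside.
- sharpener: Bystander: small loose chrome pencil sharpener, 30 x 20 x 16 mm. Origin at the centre of its underside.
- bead_dispenser: Bystander: loose push-button bead dispenser, white base 80 x 80 x 50 mm with a small lip and button on its -x side, clear drum with coloured beads and a blue cap, 130 mm high. Origin at the centre of its base's underside.

How it is judged:
On the way, in this order (a step that is already met when the one before it is completed fails the run):
1. the deep undivided well stands in the middle of the tray's square compartment, let go (horizontal distance between deep_well and tray_bay below 0.015 m and z of deep_well in the frame of tray_bay between -0.003 and 0.003 m and angle between deep_well's own z axis and vertical below 0.08 rad and contact force between the fingers and deep_well below 0.1 N and linear speed of deep_well below 0.02 m/s), for 0.2 s.
2. the two-part well is seated on the deep well, let go (horizontal distance between deep_well and tray_bay below 0.015 m and z of deep_well in the frame of tray_bay between -0.003 and 0.003 m and angle between each of deep_well, two_well's own z axis and vertical below 0.08 rad and horizontal distance between two_well and deep_well below 0.006 m and z of two_well in the frame of deep_well between 0.037 and 0.043 m and contact force between the fingers and two_well below 0.1 N and linear speed of two_well below 0.02 m/s), for 0.2 s.
3. the four-part well is seated on the two-part well, let go (horizontal distance between deep_well and tray_bay below 0.015 m and z of deep_well in the frame of tray_bay between -0.003 and 0.003 m and angle between each of deep_well, two_well, four_well's own z axis and vertical below 0.08 rad and horizontal distance between two_well and deep_well below 0.006 m and z of two_well in the frame of deep_well between 0.037 and 0.043 m and horizontal distance between four_well and two_well below 0.006 m and z of four_well in the frame of two_well between 0.025 and 0.031 m and contact force between the fingers and four_well below 0.1 N and linear speed of four_well below 0.02 m/s), for 0.2 s.
4. the lid is seated on the four-part well, let go (horizontal distance between deep_well and tray_bay below 0.015 m and z of deep_well in the frame of tray_bay between -0.003 and 0.003 m and angle between each of deep_well, two_well, four_well, lid's own z axis and vertical below 0.08 rad and horizontal distance between two_well and deep_well below 0.006 m and z of two_well in the frame of deep_well between 0.037 and 0.043 m and horizontal distance between four_well and two_well below 0.006 m and z of four_well in the frame of two_well between 0.025 and 0.031 m and horizontal distance between lid and four_well below 0.006 m and z of lid in the frame of four_well between 0.025 and 0.031 m and contact force between the fingers and lid below 0.1 N and linear speed of lid below 0.02 m/s), for 0.2 s.
At the end, for the whole second after the job is handed in: From the bottom: deep well within 15 mm of the middle of the square compartment and flat on its floor, two-part well, four-part well and lid each within 6 mm of the axis of the piece below and within 3 mm of the seated height, all upright within 0.08 rad, released and at rest (all of step 4 and contact force between the fingers and deep_well below 0.1 N and linear speed of each of deep_well, two_well, four_well below 0.02 m/s and contact force between the fingers and two_well below 0.1 N and contact force between the fingers and four_well below 0.1 N); the robot touches nothing.
It fails at once if the pencil sharpener or the bead dispenser is shifted by more than 20 mm (distance of any of sharpener, bead_dispenser from where it was at the start of the episode above 0.02 m).
It fails at once if a well or the lid is dropped or knocked: faster than 0.6 m/s while no finger holds it ((contact force between the fingers and deep_well below 0.05 N and linear speed of deep_well above 0.6 m/s) or (contact force between the fingers and two_well below 0.05 N and linear speed of two_well above 0.6 m/s) or (contact force between the fingers and four_well below 0.05 N and linear speed of four_well above 0.6 m/s) or (contact force between the fingers and lid below 0.05 N and linear speed of lid above 0.6 m/s)).
It also fails if it takes over 118 s, if anything falls off the work surface, if the arm or the gripper's body presses on something with over 40 N, if the wrist force passes 120 N, or if a joint passes its speed limit or range.

### The arm

A 6-joint arm with a two-finger parallel gripper is mounted at the origin on the work surface. World frame = base frame: x ahead of the robot, y to its left, z up, the work surface at z = 0. Lengths are in m, angles in rad, forces in N, time in s.
With the tool pointing down it reaches from about 0.375 to 0.925 m from the base axis. Payload 5.7 kg.
Tool frame: the origin (TCP) lies on the centre line of the jaws, within the pads' length; the fingertips stand 22 mm ahead of it and the grasp point (between the pads) lies 3 mm ahead of it (manip.finger_overhang is the z of the fingertips in the tool frame, in m); z points along the fingers, y is the line along which they close (so a half turn about z gives the same grasp; the last joint's range is limited). The gripper opens to 85 mm and grips with 20 to 120 N. Pads are 22 mm wide; open, the fingers measure 114 mm over their backs; the gripper's body (76 mm by 85 mm) begins 54 mm behind the grasp point. The pads swing forward as they close: fully open they stand 13 mm farther back than shut.
Start: joints at [-1.223, 0.359, 1.51, -0, 1.272, -0.115], TCP at [0.268, -0.537, 0.214] pointing down, gripper open.
Joint ranges: [-2.97, 2.97], [-1.01, 2.36], [0.21, 2.38], [-0.96, 4.11], [0.2, 2.71], [-2.98, 2.98]. Speed limits (rad/s): [2.39, 2.39, 3.14, 3.14, 3.14, 3.14].

### API

Orientations are given as [roll, pitch, yaw] about the fixed x, y, z axes, in that order (R = Rz(yaw) Ry(pitch) Rx(roll)).
In Python, from workcell import manip gives the robot as it stands. The module is installed in compiled form; this text tells all that it offers.
- The arm moves only by the tool servo_tool, never from a script. Its argument "targets" is a list of rows, each an object of numbers: "hand": the closure, from 0 (fully open) to 1 (shut); "dx", "dy", "dz": the shift along the world's x, y, z in cm; "turn": the turn about the world's z in degrees. A call has 1 to 8 rows; each row is the pose to reach, as a shift and turn from the pose commanded when the call began; what a row does not reach only later rows make up. A row lasts 1/12 s, in which the tool goes at most 41.7 mm and 7.16 degrees, less where a joint would pass 70% of its speed; a pose out of reach is approached as far as the arm can. A call with a gripper value outside its range is refused whole. The fingers move at their own pace and stop on an object; "force" is the grip in N (left out, the last holds). Time passes only in rows, so rows that repeat a pose let the fingers close. It gives the time, the measured TCP pose, the force, the opening and the grip force at its end, in the units of the state.
- manip.read_state(): the state, without advancing time (a new reading comes with each control period).
- manip.capture(name): name is "scene" or "top" or "wrist"; returns the picture (400x640x3 uint8, red, green, blue); there is no depth.
- manip.camera_model(name): a dict with "camera_matrix" (3x3 intrinsics, pixels), "extrinsics" (4x4, takes a point from camera to world coordinates). Camera axes: x right, y down, z forward; pixel columns grow to the right and rows downward; lengths in m; the calibration is good to about 2 mm. A picture is of the moment at which its call begins: read the wrist's pose just before it. camera_model takes no time and is no camera call; for the wrist camera it gives the pose at the moment of the call.
- manip.close_job(): hands the job in; it is judged then, once.
The state is a dict: "clock": time; "qpos": joint angles; "qd": joint speeds; "tau": joint torques, N m; "tool_pos": TCP position; "tool_rot": TCP orientation; "ft_force": force on the tool from outside, world axes, zero at the start; "torque": the same for the moment, N m; "gripper_width": finger opening in m; "finger_force": force on a finger pad.
Only numpy, scipy, OpenCV 4.12 (cv2) and the standard library are available. Lean on these libraries where they do the work, as an engineer would, in place of code of your own. Each camera call takes 0.05 s, during which the arm holds its last target. There are 200 camera calls.

## Working session

There is one attempt and no reset: what is moved stays moved. The work goes in short steps, Python scripts to look and compute and a tool call to move; the robot and the scene stay as the last step left them, time stands still between calls to the robot, and variables do not carry over. Pictures are saved under pics/ and viewed, at most 14 in all, crops included, and the job is handed in when it is done.

Besides the shell and the picture viewer there is one more tool, called after "Emit:" in YAML: its name, and indented under it one key for each argument. servo_tool: Moves the arm, as the interface text tells. Its arguments: {"type":"object","properties":{"targets":{"type":"array"},"force":{"type":"number"}},"required":["targets"]}

```bash
mkdir -p pics; python3 - <<'E'
from workcell import manip
import cv2,numpy as np
for n in("top","scene"):
    im=manip.capture(n); cv2.imwrite(f"pics/{n}0.png",im[:,:,::-1])
    c=manip.camera_model(n); print(n,np.round(c["camera_matrix"],1).tolist(),np.round(c["extrinsics"],4).tolist())
s=manip.read_state();print(s, manip.finger_overhang)
E
```

```text
top [[484.1, 0.0, 317.0], [0.0, 484.1, 199.8], [0.0, 0.0, 1.0]] [[-0.0221, -0.9981, 0.0579, 0.4285], [-0.9997, 0.0227, 0.0097, -0.0253], [-0.011, -0.0576, -0.9983, 1.2536], [0.0, 0.0, 0.0, 1.0]]
scene [[406.4, 0.0, 321.1], [0.0, 406.4, 205.1], [0.0, 0.0, 1.0]] [[0.8774, 0.3507, -0.3275, 0.8935], [0.4797, -0.6557, 0.5831, -0.7289], [-0.0102, -0.6687, -0.7435, 0.9714], [0.0, 0.0, 0.0, 1.0]]
{'clock': 0.1, 'qpos': array([-1.22310407e+00,  3.59406444e-01,  1.51131366e+00, -3.73918125e-06,
        1.27252450e+00, -1.15103030e-01]), 'qd': array([-0.00063757, -0.0027611 , -0.00114107,  0.00016466, -0.00014029,
       -0.00036868]), 'tau': array([-3.24426692e-04, -5.28657889e+01, -2.79348153e+01, -1.44142582e-04,
        4.92881489e-03, -1.41522762e-05]), 'tool_pos': array([ 0.26764113, -0.53628324,  0.21355749]), 'tool_rot': array([-3.13995123e+00, -1.86175838e-04,  4.62796238e-01]), 'ft_force': array([ 0.12572401,  0.13838989, -0.25049598]), 'torque': array([-0.04119843, -0.01465359,  0.00853112]), 'finger_force': 0.0, 'gripper_width': 0.08544893019016085} 0.022
```

View pics/top0.png

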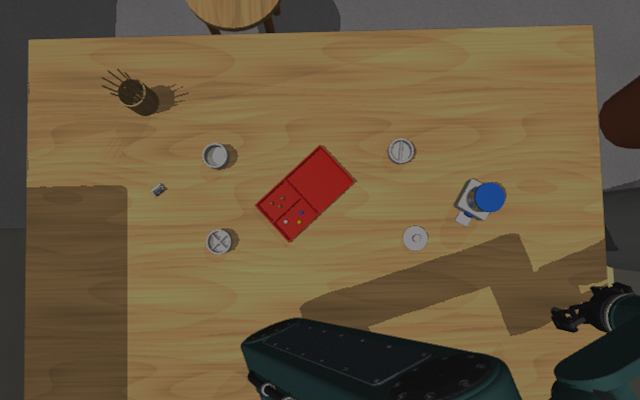

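View pics/scene0.png

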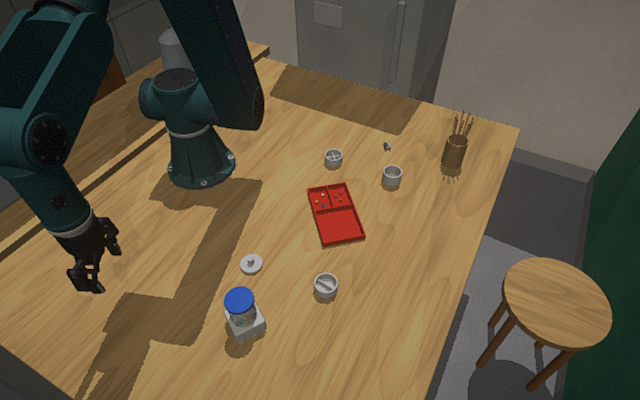

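The top view shows the deep well at about (216,155), two-part (401,150), four-part (219,241), lid (415,238), and tray centre near (305,194). The tray's bead end is at the lower left and its big bay at the upper right. The sharpener is at (159,189) and the dispenser at (480,198). The scene view agrees. Next I'll measure positions.

```bash
cat > h.py <<'E'
import cv2,numpy as np
from workcell import manip
def ray(c,u,v,z):
    K=np.array(c["camera_matrix"]);T=np.array(c["extrinsics"])
    d=T[:3,:3]@np.linalg.solve(K,[u,v,1.]);o=T[:3,3]
    return (o+d*(z-o[2])/d[2])[:2]
def proj(c,p):
    T=np.linalg.inv(np.array(c["extrinsics"]));q=np.array(c["camera_matrix"])@(T@np.r_[p,1])[:3]
    return q[:2]/q[2]
E
python3 - <<'E'
from h import *
im=cv2.imread("pics/top0.png");c=manip.camera_model("top")
hsv=cv2.cvtColor(im,cv2.COLOR_BGR2HSV)
# fit rim: gradient-based template: white mask hull, compare with predicted silhouette hull
def sil(c,x,y,h):
    a=np.linspace(0,2*np.pi,72)
    P=[proj(c,[x+r*np.cos(t),y+r*np.sin(t),z]) for t in a for r,z in h]
    return cv2.convexHull(np.float32(P))
prof={"deep":[(.02,0),(.024,.006),(.032,.006),(.032,.046)],"two":[(.02,0),(.032,.006),(.032,.034)],
"four":[(.02,0),(.032,.006),(.032,.034)],"lid":[(.02,0),(.032,.006),(.032,.012),(.009,.034)]}
guess={"deep":(216,155),"two":(401,150),"four":(219,241),"lid":(415,238)}
from scipy.optimize import least_squares
for nm in("top","scene"):
  im=cv2.imread(f"pics/{nm}0.png");c=manip.camera_model(nm)
  hsv=cv2.cvtColor(im,cv2.COLOR_BGR2HSV)
  if nm=="scene": guess={"deep":(391,176),"two":(326,286),"four":(333,157),"lid":(251,264)}
  for k,(u,v) in guess.items():
    w=22
    m=((hsv[:,:,1]<60)).astype(np.uint8)[v-w:v+w,u-w:u+w]
    n,l,st,ce=cv2.connectedComponentsWithStats(m)
    i=1+np.argmax(st[1:,4]);pts=np.argwhere(l==i)[:,::-1]+[u-w,v-w]
    hull=cv2.convexHull(pts.astype(np.float32))
    M=cv2.moments(hull);cen=np.array([M["m10"],M["m01"]])/M["m00"]
    def f(p):
        H=cv2.moments(sil(c,p[0],p[1],prof[k]));return np.array([H["m10"],H["m01"]])/H["m00"]-cen
    r=least_squares(f,ray(c,u,v,.03),diff_step=1e-3)
    print(nm,k,np.round(r.x,4),cen.round(1),"area",M["m00"],cv2.contourArea(sil(c,*r.x,prof[k])))
  red=cv2.inRange(hsv,(0,150,40),(8,255,255))|cv2.inRange(hsv,(172,150,40),(180,255,255))
  n,l,st,ce=cv2.connectedComponentsWithStats(cv2.morphologyEx(red,cv2.MORPH_CLOSE,np.ones((5,5))))
  i=1+np.argmax(st[1:,4]);h=cv2.convexHull(np.argwhere(l==i)[:,::-1].astype(np.float32))
  M=cv2.moments(h);cen=np.array([M["m10"],M["m01"]])/M["m00"];area=M["m00"]
  ap=cv2.minAreaRect(np.float32([ray(c,*p[0],.018) for p in h]));print("rect",ap)
  print(nm,"tray cen",cen,ray(c,*cen,.018),area)
E
```

```text
top deep [0.6182 0.2435] [215.4 155.7] area 538.5 590.4384591119597
top two [ 0.621  -0.2291] [400.3 150.6] area 508.5 548.575518778991
top four [0.3998 0.2389] [218.7 241.3] area 509.5 556.4480305509642
top lid [ 0.3976 -0.261 ] [414.8 237.8] area 468.0 504.74309003329836
rect ((0.5188789367675781, 0.019034862518310547), (0.13142509758472443, 0.23031345009803772), 41.705379486083984)
top tray cen [304.16391771 192.95030038] [0.51839073 0.01925502] 4577.5
scene deep [0.62  0.243] [391.7 174.9] area 327.0 369.87804023665376
scene two [ 0.6223 -0.2281] [325.6 284.7] area 470.5 522.8510085614398
scene four [0.4026 0.2377] [333.2 157. ] area 241.0 281.3791648442857
scene lid [ 0.3999 -0.2607] [250.9 263. ] area 327.0 364.11223063559737
rect ((0.5241730809211731, 0.014682024717330933), (0.13212813436985016, 0.24250528216362), 41.603431701660156)
scene tray cen [335.25528651 214.07771329] [0.53005914 0.0068016 ] 2498.5
```

Emit:
servo_tool:
  targets:
    - {"dx": 1.6,"dy": 3.6,"hand": 0}
    - {"dx": 3.2,"dy": 7.2}
    - {"dx": 4.8,"dy": 10.8}
    - {"dx": 6.4,"dy": 14.4}
    - {"dx": 8,"dy": 18}
    - {"dx": 9.6,"dy": 21.6}
    - {"dx": 11.2,"dy": 25.2}
    - {"dx": 12.8,"dy": 28.8}

```text
$.targets[0]: bad value
```

Emit:
servo_tool:
  targets:
    - {"dx": 1.6,"dy": 3.6}
    - {"dx": 3.2,"dy": 7.2}
    - {"dx": 4.8,"dy": 10.8}
    - {"dx": 6.4,"dy": 14.4}
    - {"dx": 8,"dy": 18}
    - {"dx": 9.6,"dy": 21.6}
    - {"dx": 11.2,"dy": 25.2}
    - {"dx": 12.8,"dy": 28.8}

```text
$.targets[0]: bad value
```

Emit:
servo_tool:
  targets:
    - {"dx": 1.6,"dy": 3.6,"dz": 0,"turn": 0,"hand": 0}
    - {"dx": 3.2,"dy": 7.2,"dz": 0,"turn": 0,"hand": 0}
    - {"dx": 4.8,"dy": 10.8,"dz": 0,"turn": 0,"hand": 0}
    - {"dx": 6.4,"dy": 14.4,"dz": 0,"turn": 0,"hand": 0}
    - {"dx": 8.0,"dy": 18.0,"dz": 0,"turn": 0,"hand": 0}
    - {"dx": 9.6,"dy": 21.6,"dz": 0,"turn": 0,"hand": 0}
    - {"dx": 11.2,"dy": 25.2,"dz": 0,"turn": 0,"hand": 0}
    - {"dx": 12.8,"dy": 28.8,"dz": 0,"turn": 0,"hand": 0}

```text
clock: 0.77
tool_pos: [0.396, -0.2469, 0.2141]
tool_rot: [-3.141, 0.0, 0.462]
ft_force: [1.9, -0.2, 0.0]
gripper_width: 0.0853
finger_force: 0.0
```

Emit:
servo_tool:
  targets:
    - {"dx": 1.6,"dy": 3.6,"dz": 0,"turn": 0,"hand": 0}
    - {"dx": 3.2,"dy": 7.2,"dz": 0,"turn": 0,"hand": 0}
    - {"dx": 4.8,"dy": 10.8,"dz": 0,"turn": 0,"hand": 0}
    - {"dx": 6.4,"dy": 14.4,"dz": 0,"turn": 0,"hand": 0}
    - {"dx": 8.0,"dy": 18.0,"dz": 0,"turn": 0,"hand": 0}
    - {"dx": 9.6,"dy": 21.6,"dz": 0,"turn": 0,"hand": 0}
    - {"dx": 11.2,"dy": 25.2,"dz": 0,"turn": 0,"hand": 0}
    - {"dx": 12.8,"dy": 28.8,"dz": 0,"turn": 0,"hand": 0}

```text
clock: 1.43
tool_pos: [0.5239, 0.0412, 0.214]
tool_rot: [-3.141, 0.001, 0.463]
ft_force: [0.1, -1.0, 0.1]
gripper_width: 0.0851
finger_force: 0.0
```

Emit:
servo_tool:
  targets:
    - {"dx": 1.4,"dy": 3.0,"dz": -0.5,"turn": 0,"hand": 0}
    - {"dx": 2.8,"dy": 6.0,"dz": -1.5,"turn": 0,"hand": 0}
    - {"dx": 4.2,"dy": 9.0,"dz": -2.5,"turn": 0,"hand": 0}
    - {"dx": 5.6,"dy": 12.0,"dz": -3.5,"turn": 0,"hand": 0}
    - {"dx": 7.0,"dy": 15.0,"dz": -4.5,"turn": 0,"hand": 0}
    - {"dx": 8.3,"dy": 17.8,"dz": -5.5,"turn": 0,"hand": 0}
    - {"dx": 9.5,"dy": 20.2,"dz": -6.5,"turn": 0,"hand": 0}
    - {"dx": 9.5,"dy": 20.2,"dz": -7.4,"turn": 0,"hand": 0}

```text
clock: 2.1
tool_pos: [0.6208, 0.2459, 0.1391]
tool_rot: [-3.14, -0.003, 0.465]
ft_force: [0.5, -0.1, -0.2]
gripper_width: 0.0854
finger_force: 0.0
```

Emit:
servo_tool:
  targets:
    - {"dx": 0,"dy": 0.1,"dz": -3.0,"turn": 0,"hand": 0}
    - {"dx": 0,"dy": 0.1,"dz": -6,"turn": 0,"hand": 0}
    - {"dx": 0,"dy": 0.1,"dz": -8.5,"turn": 0,"hand": 0}
    - {"dx": 0,"dy": 0.1,"dz": -9.9,"turn": 0,"hand": 0}
    - {"dx": 0,"dy": 0.1,"dz": -9.9,"turn": 0,"hand": 0}

```text
clock: 2.52
tool_pos: [0.6151, 0.2407, 0.0369]
tool_rot: [-3.14, 0.008, 0.463]
ft_force: [0.1, -0.3, -0.5]
gripper_width: 0.0855
finger_force: 0.0
```

```bash
python3 - <<'E'
from h import *
cv2.imwrite("pics/w1.png",manip.capture("wrist")[:,:,::-1])
E
```

```text
(no output)
```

View pics/w1.png

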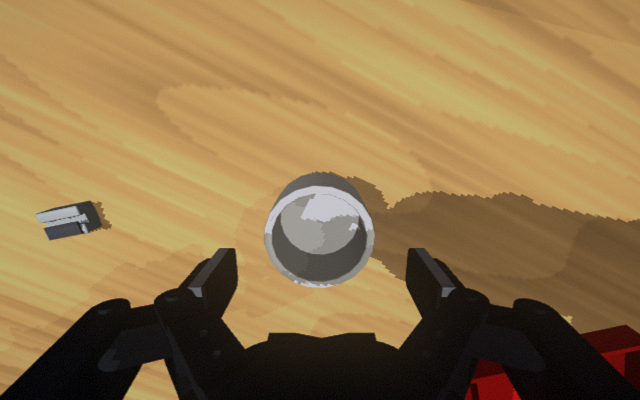

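The well's rim is centred at about (320,237), between the finger lines horizontally; vertically I need the projection of the grasp point.

```bash
python3 - <<'E'
from h import *
c=manip.camera_model("wrist");s=manip.read_state();print(s["tool_pos"],s["tool_rot"],s["clock"])
print(np.round(c["extrinsics"],3).tolist())
p=s["tool_pos"]
for z in(0,.02,.04,.046):print(z,proj(c,[p[0],p[1],z]),proj(c,[.619,.2433,z]))
print(ray(c,320,237,.046))
E
```

```text
[0.6166549  0.2411488  0.03906529] [-3.14063897  0.00503912  0.46268352] 2.5667
[[0.447, -0.858, -0.253, 0.68], [-0.895, -0.429, -0.126, 0.273], [-0.0, 0.282, -0.959, 0.198], [0.0, 0.0, 0.0, 1.0]]
0 [321.23062259 217.96468579] [320.03304568 214.02199236]
0.02 [321.2197052  228.07407027] [319.90094617 223.77859155]
0.04 [321.20634312 240.44721325] [319.73911631 235.73101353]
0.046 [321.20173075 244.71821579] [319.68321702 239.85962021]
[0.62068025 0.24393257]
```

Emit:
servo_tool:
  targets:
    - {"dx": 0.1,"dy": 0.1,"dz": 0,"turn": 0,"hand": 0.1}
    - {"dx": 0.1,"dy": 0.1,"dz": 0,"turn": 0,"hand": 1}
    - {"dx": 0.1,"dy": 0.1,"dz": 0,"turn": 0,"hand": 1}
    - {"dx": 0.1,"dy": 0.1,"dz": 0,"turn": 0,"hand": 1}
    - {"dx": 0.1,"dy": 0.1,"dz": 0,"turn": 0,"hand": 1}
    - {"dx": 0.1,"dy": 0.1,"dz": 0,"turn": 0,"hand": 1}
    - {"dx": 0.1,"dy": 0.1,"dz": 0,"turn": 0,"hand": 1}
    - {"dx": 0.1,"dy": 0.1,"dz": 0,"turn": 0,"hand": 1}
  force: 30

```text
clock: 3.23
tool_pos: [0.6199, 0.2432, 0.0414]
tool_rot: [-3.142, -0.0, 0.463]
ft_force: [0.6, -0.3, -0.2]
gripper_width: 0.0004
finger_force: 0.0
```

```bash
python3 - <<'E'
from h import *
a=manip.capture("wrist")[:,:,::-1];b=manip.capture("top")[100:300,120:440,::-1]
cv2.imwrite("pics/w2.png",np.vstack([cv2.resize(a,(640,400))[100:],cv2.resize(b,(640,400))[:290]]))
print(manip.read_state()["gripper_width"])
E
```

```text
0.00030128241503421435
```

View pics/w2.png

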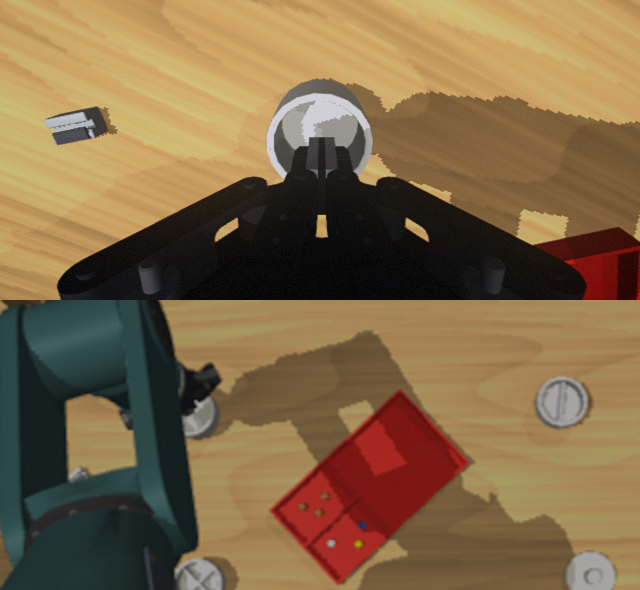

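The fingers closed on nothing: the pads look as if they sit above the well's rim, with the closed tips at about (320,237). The well hasn't moved. I'll check the real fingertip height against the reported TCP.

```bash
python3 - <<'E'
from h import *
c=manip.camera_model("wrist");s=manip.read_state();p=s["tool_pos"];print(p,s["ft_force"],s["clock"],np.round(c["camera_matrix"],1).tolist())
print(np.round(np.array(c["extrinsics"])[:3,3],4))
r=proj(c,[.62+.032*.447,.2437-.032*.894,.046])-proj(c,[.62-.032*.447,.2437+.032*.894,.046]);print("rim diam",r)
u=np.array([.894,.447,0])
for z in(.019,.03,.04,.05,.06,.07):print(z,proj(c,np.r_[p[:2],z]),proj(c,np.r_[p[:2],z]+.011*u))
E
```

```text
[0.61980533 0.24310763 0.04126738] [ 0.40833851 -0.29016181  0.29841616] 3.3333 [[285.4, 0.0, 321.3], [0.0, 285.4, 201.5], [0.0, 0.0, 1.0]]
[0.6824 0.2745 0.2004]
rim diam [ 1.08948655e+02 -3.86885262e-02]
0.019 [321.24217482 226.48704865] [321.24001184 211.06803736]
0.03 [321.25121837 232.68534193] [321.24908167 216.46625418]
0.04 [321.26039594 238.97548782] [321.25830307 221.95468403]
0.05 [321.27064963 246.00319491] [321.26862625 228.09887694]
0.06 [321.28218053 253.90626838] [321.28026123 235.02382696]
0.07 [321.29524309 262.85912328] [321.293475   242.88844996]
```

Emit:
servo_tool:
  targets:
    - {"dx": 0,"dy": 0,"dz": 2.5,"turn": 0,"hand": 1}
    - {"dx": 0,"dy": 0,"dz": 4,"turn": 0,"hand": 0.5}
    - {"dx": 0,"dy": 0,"dz": 4,"turn": 0,"hand": 0}
    - {"dx": 0,"dy": 0,"dz": 4,"turn": 0,"hand": 0}
    - {"dx": 0,"dy": 0,"dz": 4,"turn": 0,"hand": 0}
    - {"dx": 0,"dy": 0,"dz": 4,"turn": 0,"hand": 0}
    - {"dx": 0,"dy": 0,"dz": 2,"turn": 0,"hand": 0}
    - {"dx": 0,"dy": 0,"dz": 0,"turn": 0,"hand": 0}

```text
clock: 4.0
tool_pos: [0.6205, 0.2434, 0.0411]
tool_rot: [3.141, -0.002, 0.463]
ft_force: [0.3, -0.0, 0.4]
gripper_width: 0.0834
finger_force: 0.0
```

Emit:
servo_tool:
  targets:
    - {"dx": 0,"dy": 0,"dz": -0.5,"turn": 0,"hand": 0}
    - {"dx": 0,"dy": 0,"dz": -1,"turn": 0,"hand": 0}
    - {"dx": 0,"dy": 0,"dz": -1.5,"turn": 0,"hand": 0}
    - {"dx": 0,"dy": 0,"dz": -1.5,"turn": 0,"hand": 0}
    - {"dx": 0,"dy": 0,"dz": -1.5,"turn": 0,"hand": 0}

```text
clock: 4.42
tool_pos: [0.6202, 0.2433, 0.0266]
tool_rot: [-3.142, -0.0, 0.463]
ft_force: [0.1, -0.0, -0.5]
gripper_width: 0.0855
finger_force: 0.0
```

```bash
python3 - <<'E'
from h import *
a=manip.capture("wrist")[:,:,::-1];b=manip.capture("scene")[120:220,330:450,::-1]
cv2.imwrite("pics/w3.png",np.vstack([a[120:320],cv2.resize(b,(480,400),interpolation=cv2.INTER_CUBIC)[:,:].copy() if 0 else cv2.copyMakeBorder(cv2.resize(b,(456,380)),0,0,0,184,0)]))
s=manip.read_state();print(s["tool_pos"],s["qpos"],s["clock"])
E
```

```text
[0.62052533 0.24333304 0.02710138] [2.70097311e-01 6.46300788e-01 1.52489947e+00 1.21959152e-04
 9.68976047e-01 1.37805872e+00] 4.5167
```

View pics/w3.png

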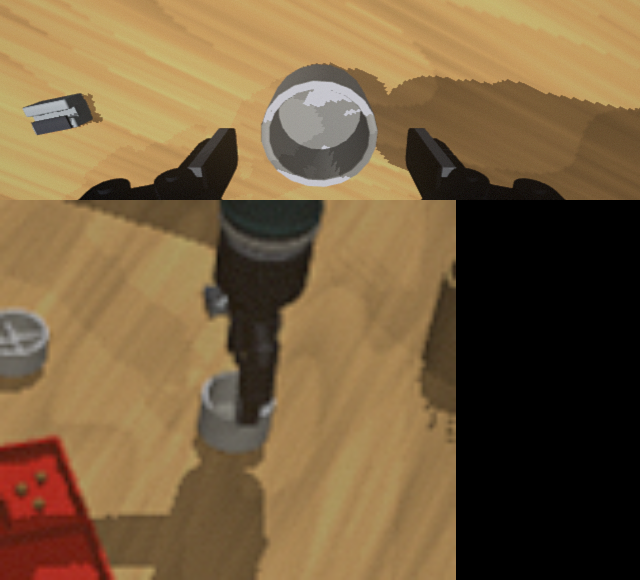

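```bash
python3 - <<'E'
from h import *
c=manip.camera_model("scene");w=manip.camera_model("wrist")
u=np.array([.894,.447,0]);d=np.array([.447,-.895,0]);p=np.array([.6205,.2433,0])
for z in(0,.01,.02,.03,.04,.05,.06):
  q=p+[0,0,z]
  print(z,[proj(c,q+d*.05+u*s).round(1) for s in(-.011,.011)],"wrist",[proj(w,q+d*.0425*t+u*s).round(0) for t in (1,-1) for s in(-.011,.011)])
E
```

```text
0 [array([388.7, 191. ]), array([395.4, 191.2])] wrist [array([381., 239.]), array([383., 209.]), array([261., 239.]), array([259., 209.])]
0.01 [array([389.1, 188.9]), array([395.8, 189. ])] wrist [array([385., 245.]), array([387., 214.]), array([258., 245.]), array([256., 214.])]
0.02 [array([389.4, 186.8]), array([396.2, 186.9])] wrist [array([388., 251.]), array([390., 219.]), array([255., 251.]), array([252., 219.])]
0.03 [array([389.8, 184.6]), array([396.6, 184.8])] wrist [array([392., 259.]), array([394., 224.]), array([251., 259.]), array([248., 224.])]
0.04 [array([390.1, 182.4]), array([397. , 182.6])] wrist [array([396., 267.]), array([399., 231.]), array([247., 267.]), array([244., 231.])]
0.05 [array([390.5, 180.2]), array([397.4, 180.4])] wrist [array([400., 276.]), array([404., 238.]), array([242., 276.]), array([239., 238.])]
0.06 [array([390.9, 178. ]), array([397.8, 178.1])] wrist [array([406., 287.]), array([409., 246.]), array([237., 287.]), array([233., 246.])]
```

Both cameras put the open fingertips about 30 mm above the reported TCP, not ahead of it. The closed tips are about 20 mm above it. I'll go by the images and descend slowly while watching the force.

Emit:
servo_tool:
  targets:
    - {"dx": 0,"dy": 0,"dz": -1,"turn": 0,"hand": 0}
    - {"dx": 0,"dy": 0,"dz": -1.7,"turn": 0,"hand": 0}
    - {"dx": 0,"dy": 0,"dz": -2.0,"turn": 0,"hand": 0}
    - {"dx": 0,"dy": 0,"dz": -2.0,"turn": 0,"hand": 0}
    - {"dx": 0,"dy": 0,"dz": -2.0,"turn": 0,"hand": 0}

```text
clock: 4.93
tool_pos: [0.6194, 0.243, 0.0057]
tool_rot: [-3.141, 0.001, 0.463]
ft_force: [-0.1, -0.3, 1.0]
gripper_width: 0.085
finger_force: 0.0
```

```bash
python3 - <<'E'
from h import *
a=manip.capture("wrist")[:,:,::-1];b=manip.capture("scene")[120:220,330:450,::-1]
cv2.imwrite("pics/w4.png",np.vstack([a[120:320],cv2.copyMakeBorder(cv2.resize(b,(456,380)),0,0,0,184,0)]))
s=manip.read_state();print(s["tool_pos"],s["ft_force"],s["clock"])
E
```

```text
[0.62003622 0.24317577 0.00632384] [-0.33930975  0.70208635  0.2254706 ] 5.0333
```

View pics/w4.png

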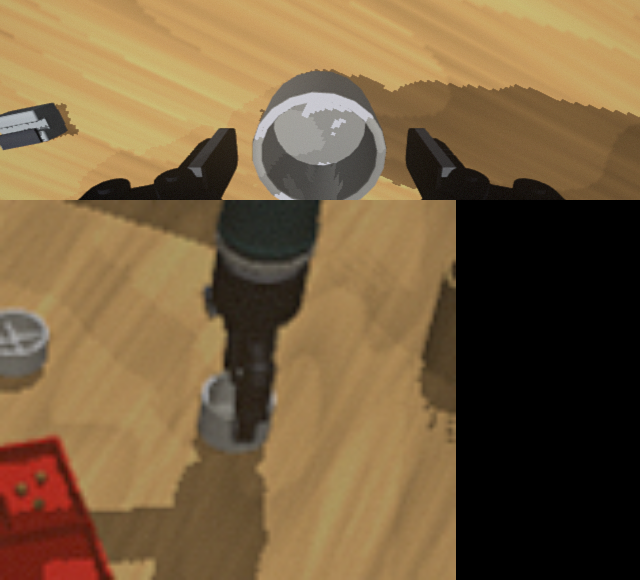

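The fingertips now straddle the rim with tips at z≈0.034, so the offset is confirmed. I'll go a little lower and close.

Emit:
servo_tool:
  targets:
    - {"dx": 0,"dy": 0.05,"dz": -0.6,"turn": 0,"hand": 0}
    - {"dx": 0,"dy": 0.05,"dz": -0.6,"turn": 0,"hand": 1}
    - {"dx": 0,"dy": 0.05,"dz": -0.6,"turn": 0,"hand": 1}
    - {"dx": 0,"dy": 0.05,"dz": -0.6,"turn": 0,"hand": 1}
    - {"dx": 0,"dy": 0.05,"dz": -0.6,"turn": 0,"hand": 1}
    - {"dx": 0,"dy": 0.05,"dz": -0.6,"turn": 0,"hand": 1}
  force: 30

```text
clock: 5.53
tool_pos: [0.6198, 0.2437, 0.0003]
tool_rot: [-3.141, -0.0, 0.463]
ft_force: [-0.7, -0.1, 0.5]
gripper_width: 0.0637
finger_force: 33.6
```

Emit:
servo_tool:
  targets:
    - {"dx": 0,"dy": 0,"dz": 0.5,"turn": 0,"hand": 1}
    - {"dx": 0,"dy": 0,"dz": 1.5,"turn": 0,"hand": 1}
    - {"dx": 0,"dy": 0,"dz": 3,"turn": 0,"hand": 1}
    - {"dx": 0,"dy": 0,"dz": 5,"turn": 0,"hand": 1}
    - {"dx": 0,"dy": -0.5,"dz": 7,"turn": 0,"hand": 1}
    - {"dx": -0.3,"dy": -1.5,"dz": 8,"turn": 0,"hand": 1}
    - {"dx": -0.8,"dy": -3.5,"dz": 8,"turn": 0,"hand": 1}
    - {"dx": -1.5,"dy": -6,"dz": 8,"turn": 0,"hand": 1}

```text
clock: 6.2
tool_pos: [0.6059, 0.1839, 0.0819]
tool_rot: [3.141, -0.004, 0.464]
ft_force: [-0.6, -1.3, -2.5]
gripper_width: 0.0636
finger_force: 33.6
```

Emit:
servo_tool:
  targets:
    - {"dx": -0.8,"dy": -3.1,"dz": 0,"turn": 0,"hand": 1}
    - {"dx": -1.7,"dy": -6.3,"dz": 0,"turn": 0,"hand": 1}
    - {"dx": -2.5,"dy": -9.5,"dz": 0,"turn": 0,"hand": 1}
    - {"dx": -3.4,"dy": -12.7,"dz": 0,"turn": 0,"hand": 1}
    - {"dx": -4.2,"dy": -15.7,"dz": 0,"turn": 0,"hand": 1}
    - {"dx": -4.9,"dy": -18.2,"dz": 0,"turn": 0,"hand": 1}
    - {"dx": -5.3,"dy": -19.7,"dz": 0,"turn": 0,"hand": 1}
    - {"dx": -5.4,"dy": -20.1,"dz": 0,"turn": 0,"hand": 1}

```text
clock: 6.87
tool_pos: [0.5494, -0.0203, 0.0806]
tool_rot: [3.141, 0.001, 0.46]
ft_force: [-0.3, -0.5, -1.9]
gripper_width: 0.0635
finger_force: 33.6
```

Emit:
servo_tool:
  targets:
    - {"dx": 0.1,"dy": 0.1,"dz": -2,"turn": 0,"hand": 1}
    - {"dx": 0.1,"dy": 0.1,"dz": -4,"turn": 0,"hand": 1}
    - {"dx": 0.1,"dy": 0.1,"dz": -5.7,"turn": 0,"hand": 1}
    - {"dx": 0.1,"dy": 0.1,"dz": -6.7,"turn": 0,"hand": 1}
    - {"dx": 0.1,"dy": 0.1,"dz": -7.1,"turn": 0,"hand": 1}
    - {"dx": 0.1,"dy": 0.1,"dz": -7.3,"turn": 0,"hand": 1}
    - {"dx": 0.1,"dy": 0.1,"dz": -7.4,"turn": 0,"hand": 1}
    - {"dx": 0.1,"dy": 0.1,"dz": -7.5,"turn": 0,"hand": 1}

```text
clock: 7.53
tool_pos: [0.5527, -0.0163, 0.006]
tool_rot: [3.141, -0.001, 0.463]
ft_force: [-0.1, -0.6, -2.3]
gripper_width: 0.0643
finger_force: 33.7
```

Emit:
servo_tool:
  targets:
    - {"dx": 0,"dy": 0,"dz": -0.1,"turn": 0,"hand": 1}
    - {"dx": 0,"dy": 0,"dz": -0.15,"turn": 0,"hand": 1}
    - {"dx": 0,"dy": 0,"dz": -0.15,"turn": 0,"hand": 1}

```text
clock: 7.78
tool_pos: [0.5524, -0.0164, 0.0043]
tool_rot: [3.141, -0.001, 0.463]
ft_force: [1.5, 0.5, 1.3]
gripper_width: 0.0635
finger_force: 33.9
```

Emit:
servo_tool:
  targets:
    - {"dx": 0,"dy": 0,"dz": 0,"turn": 0,"hand": 0}
    - {"dx": 0,"dy": 0,"dz": 0,"turn": 0,"hand": 0}
    - {"dx": 0,"dy": 0,"dz": 0,"turn": 0,"hand": 0}
    - {"dx": 0,"dy": 0,"dz": 0.5,"turn": 0,"hand": 0}
    - {"dx": 0,"dy": 0,"dz": 2.5,"turn": 0,"hand": 0}
    - {"dx": 0,"dy": 0,"dz": 5,"turn": 0,"hand": 0}
    - {"dx": 0,"dy": 0,"dz": 8,"turn": 0,"hand": 0}
    - {"dx": 0,"dy": 0,"dz": 11,"turn": 0,"hand": 0}

```text
clock: 8.45
tool_pos: [0.5512, -0.0163, 0.1149]
tool_rot: [-3.141, 0.001, 0.463]
ft_force: [0.1, 0.0, -0.3]
gripper_width: 0.0852
finger_force: 0.0
```

Emit:
servo_tool:
  targets:
    - {"dx": 0,"dy": 0,"dz": 0.5,"turn": 0,"hand": 0}
    - {"dx": 0,"dy": 0,"dz": 0.5,"turn": 0,"hand": 0}

```text
clock: 8.62
tool_pos: [0.554, -0.0167, 0.1216]
tool_rot: [3.138, -0.005, 0.463]
ft_force: [-0.6, -1.1, -0.3]
gripper_width: 0.0853
finger_force: 0.0
```

```bash
python3 - <<'E'
from h import *
s=manip.read_state();w=manip.camera_model("wrist");a=manip.capture("wrist")[:,:,::-1];cv2.imwrite("pics/w5.png",a)
print(s["tool_pos"],proj(w,[.5524,-.0164,.05]),proj(w,[.551,-.0176,.004]),w["extrinsics"].round(4).tolist())
E
```

```text
[ 0.55400996 -0.01668155  0.12161027] [319.77633695 207.20347235] [320.2738019  195.51530601] [[0.4471, -0.861, -0.2424, 0.6156], [-0.8945, -0.4292, -0.1255, 0.0148], [0.004, 0.2729, -0.962, 0.281], [0.0, 0.0, 0.0, 1.0]]
```

View pics/w5.png

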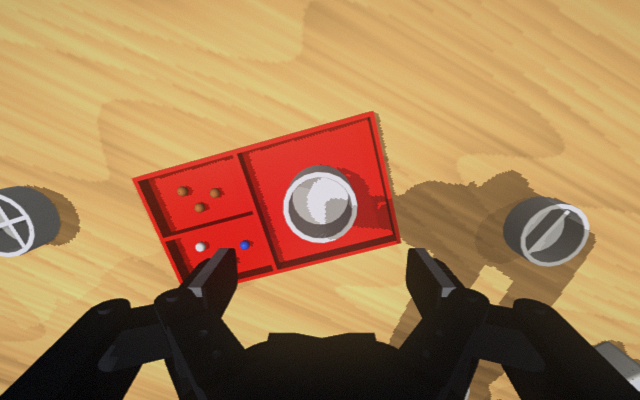

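The deep well stands centred in the bay with its rim at about (320,207), as predicted. Next I'll move over the two-part well and refine its position.

Emit:
servo_tool:
  targets:
    - {"dx": 0.6,"dy": -2,"dz": 0,"turn": 0,"hand": 0}
    - {"dx": 1.7,"dy": -5.3,"dz": 0,"turn": 0,"hand": 0}
    - {"dx": 2.8,"dy": -8.8,"dz": 0,"turn": 0,"hand": 0}
    - {"dx": 4.0,"dy": -12.3,"dz": 0,"turn": 0,"hand": 0}
    - {"dx": 5.2,"dy": -15.8,"dz": 0,"turn": 0,"hand": 0}
    - {"dx": 6.2,"dy": -18.8,"dz": -0.5,"turn": 0,"hand": 0}
    - {"dx": 6.8,"dy": -20.7,"dz": -1,"turn": 0,"hand": 0}
    - {"dx": 6.9,"dy": -21.2,"dz": -1.5,"turn": 0,"hand": 0}

```text
clock: 9.33
tool_pos: [0.6211, -0.2315, 0.1017]
tool_rot: [-3.141, 0.001, 0.46]
ft_force: [0.4, 1.0, -0.9]
gripper_width: 0.0856
finger_force: 0.0
```

Emit:
servo_tool:
  targets:
    - {"dx": 0,"dy": 0,"dz": -2,"turn": 0,"hand": 0}
    - {"dx": 0,"dy": 0,"dz": -4,"turn": 0,"hand": 0}
    - {"dx": 0,"dy": 0,"dz": -5,"turn": 0,"hand": 0}
    - {"dx": 0,"dy": 0,"dz": -5,"turn": 0,"hand": 0}
    - {"dx": 0,"dy": 0,"dz": -5,"turn": 0,"hand": 0}
    - {"dx": 0,"dy": 0,"dz": -5,"turn": 0,"hand": 0}

```text
clock: 9.83
tool_pos: [0.6212, -0.2278, 0.0544]
tool_rot: [3.141, -0.0, 0.463]
ft_force: [0.9, -0.1, 0.1]
gripper_width: 0.0856
finger_force: 0.0
```

```bash
cat >> h.py <<'E'
def look(name,x,y,zr):
    "rim centre from wrist view near a guess; saves the picture"
    w=manip.camera_model("wrist");s=manip.read_state();a=manip.capture("wrist")[:,:,::-1];cv2.imwrite(f"pics/{name}.png",a)
    a=a.copy();h=cv2.cvtColor(a,cv2.COLOR_BGR2HSV);g=proj(w,[x,y,zr])
    m=cv2.inRange(h,(0,0,70),(180,70,255));n,l,st,ce=cv2.connectedComponentsWithStats(m)
    from scipy.optimize import minimize
    gray=cv2.GaussianBlur(cv2.cvtColor(a,cv2.COLOR_BGR2GRAY).astype(np.float32),(0,0),1.2);t=np.linspace(0,2*np.pi,180)
    def val(p,r):
        P=np.float32([proj(w,[p[0]+r*np.cos(k),p[1]+r*np.sin(k),zr]) for k in t])
        return cv2.remap(gray,P[:,0].copy()[None],P[:,1].copy()[None],cv2.INTER_LINEAR)[0]
    f=lambda p:-np.mean(np.clip(val(p,.0295),0,210)-.5*np.clip(val(p,.035),0,210)-.5*np.clip(val(p,.024),0,210))
    b=min(((f((x+i*.002,y+j*.002)),x+i*.002,y+j*.002) for i in range(-4,5) for j in range(-4,5)))
    r=minimize(f,b[1:],method="Nelder-Mead",options=dict(initial_simplex=[b[1:],(b[1]+.002,b[2]),(b[1],b[2]+.002)]))
    print("TCP",s["tool_pos"].round(4),"rim",r.x.round(4),"score",r.fun,"guess px",g.round(0),"t",s["clock"])
E
python3 -c "
from h import *
look('w6',.6216,-.2286,.034)"
```

```text
TCP [ 0.6212 -0.2278  0.0544] rim [ 0.6207 -0.2282] score -53.96257781982422 guess px [323. 227.] t 9.8333
```

Emit:
servo_tool:
  targets:
    - {"dx": 0,"dy": 0,"dz": -2,"turn": 0,"hand": 0}
    - {"dx": 0,"dy": 0,"dz": -4,"turn": 0,"hand": 0}
    - {"dx": 0,"dy": 0,"dz": -5.5,"turn": 0,"hand": 0}
    - {"dx": 0,"dy": 0,"dz": -6.2,"turn": 0,"hand": 0}
    - {"dx": 0,"dy": 0,"dz": -6.5,"turn": 0,"hand": 0}
    - {"dx": 0,"dy": 0,"dz": -6.5,"turn": 0,"hand": 0}
    - {"dx": 0,"dy": 0,"dz": -6.5,"turn": 0,"hand": 0}

```text
clock: 10.47
tool_pos: [0.6217, -0.2287, -0.0102]
tool_rot: [3.14, -0.001, 0.463]
ft_force: [-0.6, 0.8, -0.6]
gripper_width: 0.0853
finger_force: 0.0
```

Emit:
servo_tool:
  targets:
    - {"dx": 0,"dy": 0,"dz": 0,"turn": 0,"hand": 1}
    - {"dx": 0,"dy": 0,"dz": 0,"turn": 0,"hand": 1}
    - {"dx": 0,"dy": 0,"dz": 0,"turn": 0,"hand": 1}
    - {"dx": 0,"dy": 0,"dz": 0,"turn": 0,"hand": 1}
    - {"dx": 0,"dy": 0,"dz": 0,"turn": 0,"hand": 1}

```text
clock: 10.88
tool_pos: [0.6217, -0.2287, -0.0096]
tool_rot: [3.14, -0.001, 0.463]
ft_force: [-0.8, 0.6, 5.8]
gripper_width: 0.0637
finger_force: 32.2
```

Emit:
servo_tool:
  targets:
    - {"dx": 0,"dy": 0,"dz": 0.5,"turn": 0,"hand": 1}
    - {"dx": 0,"dy": 0,"dz": 1.5,"turn": 0,"hand": 1}
    - {"dx": 0,"dy": 0,"dz": 3.5,"turn": 0,"hand": 1}
    - {"dx": 0,"dy": 0,"dz": 5.5,"turn": 0,"hand": 1}
    - {"dx": -0.2,"dy": 0.5,"dz": 7.5,"turn": 0,"hand": 1}
    - {"dx": -0.5,"dy": 1.5,"dz": 8.5,"turn": 0,"hand": 1}
    - {"dx": -1.1,"dy": 3.5,"dz": 9,"turn": 0,"hand": 1}
    - {"dx": -2,"dy": 6,"dz": 9,"turn": 0,"hand": 1}

```text
clock: 11.55
tool_pos: [0.6026, -0.1691, 0.081]
tool_rot: [3.138, -0.003, 0.461]
ft_force: [0.9, 0.8, -1.3]
gripper_width: 0.0636
finger_force: 33.4
```

Emit:
servo_tool:
  targets:
    - {"dx": -1,"dy": 3,"dz": 0,"turn": 0,"hand": 1}
    - {"dx": -2,"dy": 6,"dz": 0,"turn": 0,"hand": 1}
    - {"dx": -3,"dy": 9,"dz": 0,"turn": 0,"hand": 1}
    - {"dx": -3.9,"dy": 11.8,"dz": 0,"turn": 0,"hand": 1}
    - {"dx": -4.6,"dy": 14,"dz": 0,"turn": 0,"hand": 1}
    - {"dx": -5,"dy": 15.1,"dz": 0,"turn": 0,"hand": 1}
    - {"dx": -5,"dy": 15.2,"dz": 0,"turn": 0,"hand": 1}
    - {"dx": -5,"dy": 15.2,"dz": 0,"turn": 0,"hand": 1}

```text
clock: 12.22
tool_pos: [0.5511, -0.0162, 0.0791]
tool_rot: [3.141, -0.0, 0.464]
ft_force: [-0.1, 0.5, -1.1]
gripper_width: 0.0639
finger_force: 33.4
```

Emit:
servo_tool:
  targets:
    - {"dx": 0,"dy": 0,"dz": -1,"turn": 0,"hand": 1}
    - {"dx": 0,"dy": 0,"dz": -2,"turn": 0,"hand": 1}
    - {"dx": 0,"dy": 0,"dz": -2.5,"turn": 0,"hand": 1}
    - {"dx": 0,"dy": 0,"dz": -2.5,"turn": 0,"hand": 1}
    - {"dx": 0,"dy": 0,"dz": -2.5,"turn": 0,"hand": 1}

```text
clock: 12.63
tool_pos: [0.5503, -0.0169, 0.0527]
tool_rot: [-3.14, 0.002, 0.462]
ft_force: [-0.2, 0.8, -1.4]
gripper_width: 0.0637
finger_force: 33.4
```

Emit:
servo_tool:
  targets:
    - {"dx": 0.1,"dy": 0,"dz": -0.5,"turn": 0,"hand": 1}
    - {"dx": 0.1,"dy": 0,"dz": -0.9,"turn": 0,"hand": 1}
    - {"dx": 0.1,"dy": 0,"dz": -1.2,"turn": 0,"hand": 1}
    - {"dx": 0.1,"dy": 0,"dz": -1.4,"turn": 0,"hand": 1}
    - {"dx": 0.1,"dy": 0,"dz": -1.5,"turn": 0,"hand": 1}
    - {"dx": 0.1,"dy": 0,"dz": -1.6,"turn": 0,"hand": 1}
    - {"dx": 0.1,"dy": 0,"dz": -1.7,"turn": 0,"hand": 1}

```text
clock: 13.22
tool_pos: [0.5519, -0.0163, 0.0368]
tool_rot: [3.142, -0.0, 0.463]
ft_force: [0.3, 0.3, -0.7]
gripper_width: 0.0642
finger_force: 33.4
```

Emit:
servo_tool:
  targets:
    - {"dx": 0,"dy": 0,"dz": -0.1,"turn": 0,"hand": 1}
    - {"dx": 0,"dy": 0,"dz": -0.15,"turn": 0,"hand": 1}
    - {"dx": 0,"dy": 0,"dz": -0.2,"turn": 0,"hand": 1}
    - {"dx": 0,"dy": 0,"dz": -0.2,"turn": 0,"hand": 1}

```text
clock: 13.55
tool_pos: [0.5519, -0.0164, 0.0348]
tool_rot: [-3.142, -0.0, 0.463]
ft_force: [0.4, 0.2, -1.7]
gripper_width: 0.0638
finger_force: 33.4
```

Not in contact yet, so I'll go down another 1 mm.

Emit:
servo_tool:
  targets:
    - {"dx": 0,"dy": 0,"dz": -0.05,"turn": 0,"hand": 1}
    - {"dx": 0,"dy": 0,"dz": -0.1,"turn": 0,"hand": 1}
    - {"dx": 0,"dy": 0,"dz": -0.1,"turn": 0,"hand": 1}

```text
clock: 13.8
tool_pos: [0.5521, -0.0164, 0.0344]
tool_rot: [3.141, -0.0, 0.463]
ft_force: [-2.1, -0.1, 5.1]
gripper_width: 0.0637
finger_force: 33.9
```

Seated, with contact at exactly the predicted height. Now I'll release it and move toward the four-part well.

Emit:
servo_tool:
  targets:
    - {"dx": 0,"dy": 0,"dz": 0,"turn": 0,"hand": 0}
    - {"dx": 0,"dy": 0,"dz": 0,"turn": 0,"hand": 0}
    - {"dx": 0,"dy": 0,"dz": 0,"turn": 0,"hand": 0}
    - {"dx": 0,"dy": 0,"dz": 0.5,"turn": 0,"hand": 0}
    - {"dx": 0,"dy": 0,"dz": 2.5,"turn": 0,"hand": 0}
    - {"dx": 0,"dy": 0,"dz": 5,"turn": 0,"hand": 0}
    - {"dx": 0,"dy": 0,"dz": 8,"turn": 0,"hand": 0}
    - {"dx": 0,"dy": 0,"dz": 9,"turn": 0,"hand": 0}

```text
clock: 14.47
tool_pos: [0.5541, -0.0167, 0.1276]
tool_rot: [3.139, -0.004, 0.463]
ft_force: [1.1, 0.1, 0.6]
gripper_width: 0.0851
finger_force: 0.0
```

Emit:
servo_tool:
  targets:
    - {"dx": 0,"dy": 0,"dz": 0,"turn": 0,"hand": 0}
    - {"dx": 0,"dy": 0,"dz": 0,"turn": 0,"hand": 0}
    - {"dx": 0,"dy": 0,"dz": 0,"turn": 0,"hand": 0}

```text
clock: 14.72
tool_pos: [0.5508, -0.0162, 0.1226]
tool_rot: [-3.14, 0.002, 0.463]
ft_force: [-0.8, -0.2, 0.2]
gripper_width: 0.0853
finger_force: 0.0
```

```bash
python3 -c "
from h import *
look('w7',.5522,-.0164,.078)"
```

```text
TCP [ 0.5508 -0.0162  0.1226] rim [ 0.5521 -0.0161] score -85.46022033691406 guess px [322. 214.] t 14.7167
```

View pics/w7.png

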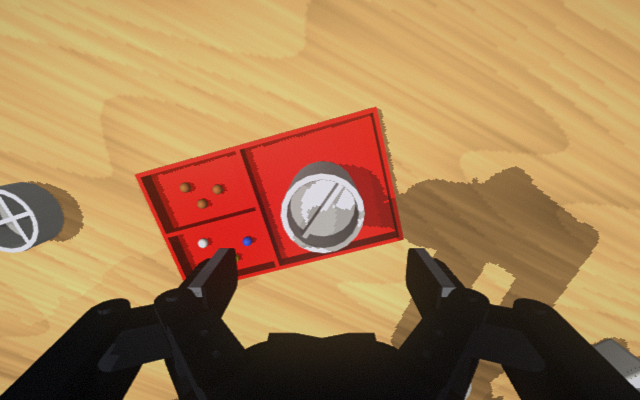

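The two-part well is seated squarely, rim at about (323,213). Next is the four-part well.

Emit:
servo_tool:
  targets:
    - {"dx": -1.2,"dy": 2,"dz": 0,"turn": 0,"hand": 0}
    - {"dx": -3.2,"dy": 5.4,"dz": 0,"turn": 0,"hand": 0}
    - {"dx": -5.3,"dy": 8.9,"dz": 0,"turn": 0,"hand": 0}
    - {"dx": -7.4,"dy": 12.5,"dz": 0,"turn": 0,"hand": 0}
    - {"dx": -9.5,"dy": 16,"dz": 0,"turn": 0,"hand": 0}
    - {"dx": -11.6,"dy": 19.6,"dz": -0.5,"turn": 0,"hand": 0}
    - {"dx": -13.5,"dy": 22.9,"dz": -1,"turn": 0,"hand": 0}
    - {"dx": -15.1,"dy": 25.5,"dz": -2,"turn": 0,"hand": 0}

```text
clock: 15.43
tool_pos: [0.3988, 0.2405, 0.103]
tool_rot: [-3.141, 0.001, 0.463]
ft_force: [1.2, -0.2, 0.3]
gripper_width: 0.0854
finger_force: 0.0
```

Emit:
servo_tool:
  targets:
    - {"dx": 0,"dy": 0,"dz": -2,"turn": 0,"hand": 0}
    - {"dx": 0,"dy": 0,"dz": -4,"turn": 0,"hand": 0}
    - {"dx": 0,"dy": 0,"dz": -5,"turn": 0,"hand": 0}
    - {"dx": 0,"dy": 0,"dz": -5,"turn": 0,"hand": 0}
    - {"dx": 0,"dy": 0,"dz": -5,"turn": 0,"hand": 0}
    - {"dx": 0,"dy": 0,"dz": -5,"turn": 0,"hand": 0}

```text
clock: 15.93
tool_pos: [0.4008, 0.2385, 0.0536]
tool_rot: [-3.141, 0.001, 0.462]
ft_force: [0.3, -0.2, 0.3]
gripper_width: 0.0856
finger_force: 0.0
```

```bash
python3 -c "
from h import *
look('w8',.4012,.2383,.034)"
```

```text
TCP [0.4008 0.2385 0.0536] rim [0.4    0.2386] score -53.395259857177734 guess px [322. 227.] t 15.9333
```

Emit:
servo_tool:
  targets:
    - {"dx": -0.1,"dy": 0,"dz": -2,"turn": 0,"hand": 0}
    - {"dx": -0.1,"dy": 0,"dz": -4,"turn": 0,"hand": 0}
    - {"dx": -0.1,"dy": 0,"dz": -5.5,"turn": 0,"hand": 0}
    - {"dx": -0.1,"dy": 0,"dz": -6.1,"turn": 0,"hand": 0}
    - {"dx": -0.1,"dy": 0,"dz": -6.4,"turn": 0,"hand": 0}
    - {"dx": -0.1,"dy": 0,"dz": -6.4,"turn": 0,"hand": 0}
    - {"dx": -0.1,"dy": 0,"dz": -6.4,"turn": 0,"hand": 0}

```text
clock: 16.57
tool_pos: [0.4005, 0.2389, -0.0095]
tool_rot: [-3.142, -0.001, 0.463]
ft_force: [-0.8, -0.5, -0.6]
gripper_width: 0.0855
finger_force: 0.0
```

Emit:
servo_tool:
  targets:
    - {"dx": 0,"dy": 0,"dz": 0,"turn": 0,"hand": 1}
    - {"dx": 0,"dy": 0,"dz": 0,"turn": 0,"hand": 1}
    - {"dx": 0,"dy": 0,"dz": 0,"turn": 0,"hand": 1}
    - {"dx": 0,"dy": 0,"dz": 0,"turn": 0,"hand": 1}
    - {"dx": 0,"dy": 0,"dz": 0,"turn": 0,"hand": 1}

```text
clock: 16.98
tool_pos: [0.4005, 0.239, -0.0091]
tool_rot: [3.142, -0.002, 0.463]
ft_force: [-1.0, -0.8, 9.2]
gripper_width: 0.0644
finger_force: 30.7
```

Emit:
servo_tool:
  targets:
    - {"dx": 0,"dy": 0,"dz": 0.5,"turn": 0,"hand": 1}
    - {"dx": 0,"dy": 0,"dz": 1.5,"turn": 0,"hand": 1}
    - {"dx": 0,"dy": 0,"dz": 3.5,"turn": 0,"hand": 1}
    - {"dx": 0,"dy": 0,"dz": 6,"turn": 0,"hand": 1}
    - {"dx": 0.2,"dy": -0.4,"dz": 8.8,"turn": 0,"hand": 1}
    - {"dx": 0.7,"dy": -1.2,"dz": 11,"turn": 0,"hand": 1}
    - {"dx": 1.7,"dy": -2.9,"dz": 12,"turn": 0,"hand": 1}
    - {"dx": 3.2,"dy": -5.5,"dz": 12,"turn": 0,"hand": 1}

```text
clock: 17.65
tool_pos: [0.433, 0.1848, 0.1129]
tool_rot: [3.141, -0.005, 0.465]
ft_force: [0.2, 0.2, -1.7]
gripper_width: 0.064
finger_force: 33.8
```

Emit:
servo_tool:
  targets:
    - {"dx": 1.8,"dy": -3,"dz": 0,"turn": 0,"hand": 1}
    - {"dx": 3.7,"dy": -6.2,"dz": 0,"turn": 0,"hand": 1}
    - {"dx": 5.6,"dy": -9.4,"dz": 0,"turn": 0,"hand": 1}
    - {"dx": 7.5,"dy": -12.5,"dz": 0,"turn": 0,"hand": 1}
    - {"dx": 9.2,"dy": -15.3,"dz": 0,"turn": 0,"hand": 1}
    - {"dx": 10.7,"dy": -17.8,"dz": 0,"turn": 0,"hand": 1}
    - {"dx": 11.7,"dy": -19.4,"dz": 0,"turn": 0,"hand": 1}
    - {"dx": 12,"dy": -20,"dz": 0,"turn": 0,"hand": 1}

```text
clock: 18.32
tool_pos: [0.554, -0.0192, 0.1103]
tool_rot: [3.14, -0.002, 0.461]
ft_force: [0.7, -0.2, -2.1]
gripper_width: 0.064
finger_force: 33.8
```

Emit:
servo_tool:
  targets:
    - {"dx": 0,"dy": 0,"dz": -1,"turn": 0,"hand": 1}
    - {"dx": 0,"dy": 0,"dz": -2,"turn": 0,"hand": 1}
    - {"dx": 0,"dy": 0,"dz": -2.5,"turn": 0,"hand": 1}
    - {"dx": 0,"dy": 0,"dz": -2.5,"turn": 0,"hand": 1}
    - {"dx": 0,"dy": 0,"dz": -2.5,"turn": 0,"hand": 1}
    - {"dx": 0,"dy": 0,"dz": -2.5,"turn": 0,"hand": 1}

```text
clock: 18.82
tool_pos: [0.5514, -0.0155, 0.0847]
tool_rot: [-3.141, 0.0, 0.464]
ft_force: [0.1, -1.0, -2.0]
gripper_width: 0.0637
finger_force: 33.8
```

Emit:
servo_tool:
  targets:
    - {"dx": 0,"dy": 0,"dz": -0.6,"turn": 0,"hand": 1}
    - {"dx": 0,"dy": 0,"dz": -1.1,"turn": 0,"hand": 1}
    - {"dx": 0,"dy": 0,"dz": -1.5,"turn": 0,"hand": 1}
    - {"dx": 0,"dy": 0,"dz": -1.7,"turn": 0,"hand": 1}
    - {"dx": 0,"dy": 0,"dz": -1.8,"turn": 0,"hand": 1}
    - {"dx": 0,"dy": 0,"dz": -1.9,"turn": 0,"hand": 1}
    - {"dx": 0,"dy": 0,"dz": -2.0,"turn": 0,"hand": 1}
    - {"dx": 0,"dy": 0,"dz": -2.0,"turn": 0,"hand": 1}

```text
clock: 19.48
tool_pos: [0.5519, -0.0164, 0.0647]
tool_rot: [-3.141, -0.0, 0.463]
ft_force: [-0.3, 0.8, -1.8]
gripper_width: 0.0639
finger_force: 33.8
```

Emit:
servo_tool:
  targets:
    - {"dx": 0,"dy": 0,"dz": -0.05,"turn": 0,"hand": 1}
    - {"dx": 0,"dy": 0,"dz": -0.1,"turn": 0,"hand": 1}
    - {"dx": 0,"dy": 0,"dz": -0.15,"turn": 0,"hand": 1}
    - {"dx": 0,"dy": 0,"dz": -0.15,"turn": 0,"hand": 1}

```text
clock: 19.82
tool_pos: [0.5518, -0.0164, 0.0632]
tool_rot: [-3.141, -0.0, 0.463]
ft_force: [0.4, 0.5, -1.6]
gripper_width: 0.0633
finger_force: 33.8
```

Emit:
servo_tool:
  targets:
    - {"dx": 0,"dy": 0,"dz": -0.05,"turn": 0,"hand": 1}
    - {"dx": 0,"dy": 0,"dz": -0.1,"turn": 0,"hand": 1}
    - {"dx": 0,"dy": 0,"dz": -0.1,"turn": 0,"hand": 1}

```text
clock: 20.07
tool_pos: [0.5521, -0.0163, 0.0631]
tool_rot: [3.141, -0.001, 0.463]
ft_force: [-1.0, 1.1, 6.0]
gripper_width: 0.0637
finger_force: 34.3
```

Contact at the predicted height again. I'll release, rise and check.

Emit:
servo_tool:
  targets:
    - {"dx": 0,"dy": 0,"dz": 0,"turn": 0,"hand": 0}
    - {"dx": 0,"dy": 0,"dz": 0,"turn": 0,"hand": 0}
    - {"dx": 0,"dy": 0,"dz": 0,"turn": 0,"hand": 0}
    - {"dx": 0,"dy": 0,"dz": 0.5,"turn": 0,"hand": 0}
    - {"dx": 0,"dy": 0,"dz": 2.5,"turn": 0,"hand": 0}
    - {"dx": 0,"dy": 0,"dz": 5,"turn": 0,"hand": 0}
    - {"dx": 0,"dy": 0,"dz": 6.5,"turn": 0,"hand": 0}
    - {"dx": 0,"dy": 0,"dz": 7,"turn": 0,"hand": 0}

```text
clock: 20.73
tool_pos: [0.5537, -0.0166, 0.135]
tool_rot: [3.139, -0.004, 0.463]
ft_force: [0.4, -0.3, 0.6]
gripper_width: 0.0853
finger_force: 0.0
```

Emit:
servo_tool:
  targets:
    - {"dx": 0,"dy": 0,"dz": 0,"turn": 0,"hand": 0}
    - {"dx": 0,"dy": 0,"dz": 0,"turn": 0,"hand": 0}
    - {"dx": 0,"dy": 0,"dz": 0,"turn": 0,"hand": 0}

```text
clock: 20.98
tool_pos: [0.5509, -0.0162, 0.1312]
tool_rot: [-3.14, 0.002, 0.463]
ft_force: [0.3, -0.0, 1.0]
gripper_width: 0.0855
finger_force: 0.0
```

```bash
python3 -c "
from h import *
look('w9',.5522,-.0164,.106)"
```

```text
TCP [ 0.5509 -0.0162  0.1312] rim [ 0.5519 -0.0165] score -74.42068481445312 guess px [322. 223.] t 20.9833
```

View pics/w9.png

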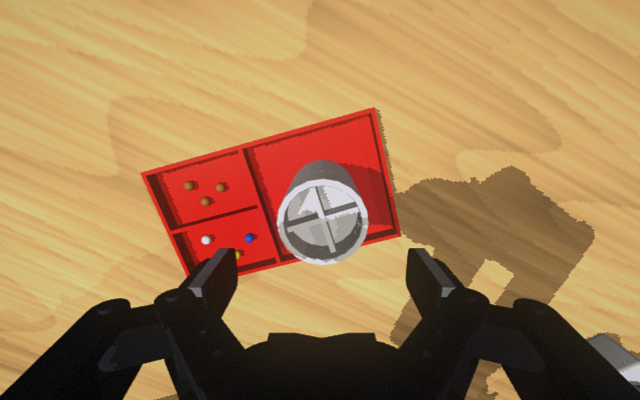

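The four-part well is seated, rim at about (322,222). Next is the lid.

Emit:
servo_tool:
  targets:
    - {"dx": -1.2,"dy": -1.9,"dz": 0,"turn": 0,"hand": 0}
    - {"dx": -3.2,"dy": -5.1,"dz": 0,"turn": 0,"hand": 0}
    - {"dx": -5.3,"dy": -8.5,"dz": 0,"turn": 0,"hand": 0}
    - {"dx": -7.4,"dy": -11.9,"dz": 0,"turn": 0,"hand": 0}
    - {"dx": -9.5,"dy": -15.2,"dz": 0,"turn": 0,"hand": 0}
    - {"dx": -11.6,"dy": -18.6,"dz": 0,"turn": 0,"hand": 0}
    - {"dx": -13.7,"dy": -21.9,"dz": -1,"turn": 0,"hand": 0}
    - {"dx": -15.3,"dy": -24.5,"dz": -2.5,"turn": 0,"hand": 0}

```text
clock: 21.7
tool_pos: [0.3977, -0.2638, 0.1073]
tool_rot: [3.14, -0.0, 0.462]
ft_force: [-0.5, -0.6, -0.1]
gripper_width: 0.085
finger_force: 0.0
```

Emit:
servo_tool:
  targets:
    - {"dx": 0,"dy": 0,"dz": -2,"turn": 0,"hand": 0}
    - {"dx": 0,"dy": 0,"dz": -4,"turn": 0,"hand": 0}
    - {"dx": 0,"dy": 0,"dz": -5.5,"turn": 0,"hand": 0}
    - {"dx": 0,"dy": 0,"dz": -6,"turn": 0,"hand": 0}
    - {"dx": 0,"dy": 0,"dz": -6,"turn": 0,"hand": 0}
    - {"dx": 0,"dy": 0,"dz": -6,"turn": 0,"hand": 0}
    - {"dx": 0,"dy": 0,"dz": -6,"turn": 0,"hand": 0}

```text
clock: 22.28
tool_pos: [0.3994, -0.2616, 0.0478]
tool_rot: [3.141, -0.0, 0.463]
ft_force: [-0.3, -0.4, 0.4]
gripper_width: 0.0853
finger_force: 0.0
```

```bash
sed -i 's/def look(name,x,y,zr):/def look(name,x,y,zr,R=(.0295,.035,.024)):/;s/val(p,.0295)/val(p,R[0])/;s/val(p,.035)/val(p,R[1])/;s/val(p,.024)/val(p,R[2])/' h.py; python3 -c "
from h import *
look('w10',.3988,-.2609,.012,(.0295,.0345,.0345))"
```

```text
TCP [ 0.3994 -0.2616  0.0478] rim [ 0.3976 -0.2605] score -53.90913772583008 guess px [320. 220.] t 22.2833
```

View pics/w10.png

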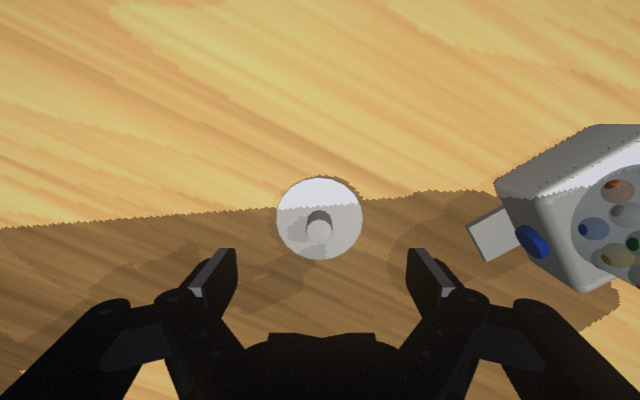

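The lid's disc is centred at about (320,218) and its knob at (319,228), both on the tool line. The dispenser sits to the right with about 2 cm of clearance, so I'll partly close before descending.

Emit:
servo_tool:
  targets:
    - {"dx": 0,"dy": 0,"dz": 0,"turn": 0,"hand": 0.4}
    - {"dx": 0,"dy": 0.05,"dz": -1.5,"turn": 0,"hand": 0.4}
    - {"dx": 0,"dy": 0.05,"dz": -3,"turn": 0,"hand": 0.4}
    - {"dx": 0,"dy": 0.05,"dz": -4.2,"turn": 0,"hand": 0.4}
    - {"dx": 0,"dy": 0.05,"dz": -4.7,"turn": 0,"hand": 0.4}
    - {"dx": 0,"dy": 0.05,"dz": -5,"turn": 0,"hand": 0.4}
    - {"dx": 0,"dy": 0.05,"dz": -5,"turn": 0,"hand": 0.4}
    - {"dx": 0,"dy": 0.05,"dz": -5,"turn": 0,"hand": 0.4}

```text
clock: 23.0
tool_pos: [0.3992, -0.2611, -0.0022]
tool_rot: [3.141, -0.0, 0.463]
ft_force: [0.1, -0.0, -0.2]
gripper_width: 0.0511
finger_force: 0.0
```

Emit:
servo_tool:
  targets:
    - {"dx": 0,"dy": 0,"dz": 0,"turn": 0,"hand": 1}
    - {"dx": 0,"dy": 0,"dz": 0,"turn": 0,"hand": 1}
    - {"dx": 0,"dy": 0,"dz": 0,"turn": 0,"hand": 1}
    - {"dx": 0,"dy": 0,"dz": 0,"turn": 0,"hand": 1}
    - {"dx": 0,"dy": 0,"dz": 0,"turn": 0,"hand": 1}
    - {"dx": 0,"dy": 0,"dz": 0,"turn": 0,"hand": 1}

```text
clock: 23.5
tool_pos: [0.3992, -0.2611, -0.0021]
tool_rot: [3.141, -0.0, 0.463]
ft_force: [-0.2, 0.5, 6.1]
gripper_width: 0.0169
finger_force: 29.2
```

Emit:
servo_tool:
  targets:
    - {"dx": 0,"dy": 0,"dz": 0.5,"turn": 0,"hand": 1}
    - {"dx": 0,"dy": 0,"dz": 2,"turn": 0,"hand": 1}
    - {"dx": 0,"dy": 0,"dz": 4.5,"turn": 0,"hand": 1}
    - {"dx": 0,"dy": 0,"dz": 7.5,"turn": 0,"hand": 1}
    - {"dx": 0,"dy": 0,"dz": 10.5,"turn": 0,"hand": 1}
    - {"dx": 0.3,"dy": 0.5,"dz": 13,"turn": 0,"hand": 1}
    - {"dx": 1.2,"dy": 1.9,"dz": 14.5,"turn": 0,"hand": 1}
    - {"dx": 2.6,"dy": 4.2,"dz": 15,"turn": 0,"hand": 1}

```text
clock: 24.17
tool_pos: [0.4262, -0.2209, 0.1505]
tool_rot: [3.136, -0.002, 0.46]
ft_force: [0.7, -0.6, -0.7]
gripper_width: 0.0167
finger_force: 29.4
```

Emit:
servo_tool:
  targets:
    - {"dx": 1.8,"dy": 2.9,"dz": 0,"turn": 0,"hand": 1}
    - {"dx": 3.7,"dy": 5.9,"dz": 0,"turn": 0,"hand": 1}
    - {"dx": 5.6,"dy": 9,"dz": 0,"turn": 0,"hand": 1}
    - {"dx": 7.5,"dy": 12,"dz": 0,"turn": 0,"hand": 1}
    - {"dx": 9.4,"dy": 15,"dz": 0,"turn": 0,"hand": 1}
    - {"dx": 11.1,"dy": 17.8,"dz": 0,"turn": 0,"hand": 1}
    - {"dx": 12.3,"dy": 19.7,"dz": 0,"turn": 0,"hand": 1}
    - {"dx": 12.7,"dy": 20.3,"dz": 0,"turn": 0,"hand": 1}

```text
clock: 24.83
tool_pos: [0.5534, -0.0129, 0.1475]
tool_rot: [-3.141, -0.002, 0.465]
ft_force: [1.0, 0.6, -1.0]
gripper_width: 0.0168
finger_force: 29.4
```

Emit:
servo_tool:
  targets:
    - {"dx": 0,"dy": 0,"dz": -1,"turn": 0,"hand": 1}
    - {"dx": 0,"dy": 0,"dz": -2,"turn": 0,"hand": 1}
    - {"dx": 0,"dy": 0,"dz": -2.5,"turn": 0,"hand": 1}
    - {"dx": 0,"dy": 0,"dz": -2.5,"turn": 0,"hand": 1}
    - {"dx": 0,"dy": 0,"dz": -2.5,"turn": 0,"hand": 1}
    - {"dx": 0,"dy": 0,"dz": -2.5,"turn": 0,"hand": 1}
    - {"dx": 0,"dy": 0,"dz": -2.5,"turn": 0,"hand": 1}

```text
clock: 25.42
tool_pos: [0.552, -0.0165, 0.1226]
tool_rot: [3.141, -0.0, 0.462]
ft_force: [-0.2, 0.2, -0.5]
gripper_width: 0.0168
finger_force: 29.4
```

```bash
python3 -c "
from h import *
w=manip.camera_model('wrist');s=manip.read_state();a=manip.capture('wrist');cv2.imwrite('pics/w11.png',a[:,:,::-1]);print(s['tool_pos'],[proj(w,[.552,-.0164,z]).round(0) for z in (.106,.13)])"
```

```text
[ 0.55195225 -0.01651578  0.12257726] [array([321., 229.]), array([321., 245.])]
```

View pics/w11.png

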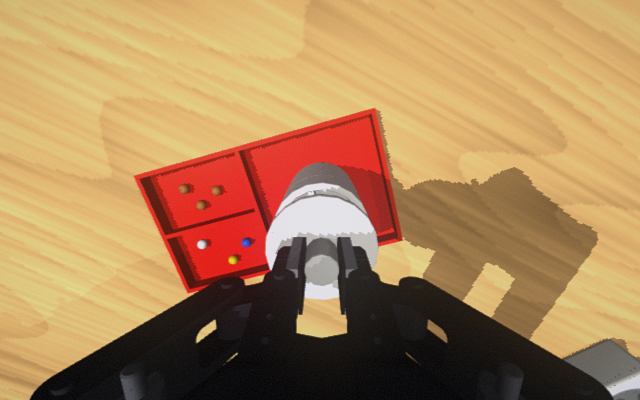

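The lid is held level over the stack, disc centre at about (321,247). I'll lower it.

Emit:
servo_tool:
  targets:
    - {"dx": 0,"dy": 0,"dz": -0.6,"turn": 0,"hand": 1}
    - {"dx": 0,"dy": 0,"dz": -1.2,"turn": 0,"hand": 1}
    - {"dx": 0,"dy": 0,"dz": -1.6,"turn": 0,"hand": 1}
    - {"dx": 0,"dy": 0,"dz": -1.9,"turn": 0,"hand": 1}
    - {"dx": 0,"dy": 0,"dz": -2.1,"turn": 0,"hand": 1}
    - {"dx": 0,"dy": 0,"dz": -2.2,"turn": 0,"hand": 1}
    - {"dx": 0,"dy": 0,"dz": -2.3,"turn": 0,"hand": 1}
    - {"dx": 0,"dy": 0,"dz": -2.3,"turn": 0,"hand": 1}

```text
clock: 26.13
tool_pos: [0.5519, -0.0158, 0.0991]
tool_rot: [-3.141, 0.0, 0.463]
ft_force: [-0.6, 0.5, -1.7]
gripper_width: 0.0168
finger_force: 29.4
```

Emit:
servo_tool:
  targets:
    - {"dx": 0,"dy": 0,"dz": -0.05,"turn": 0,"hand": 1}
    - {"dx": 0,"dy": 0,"dz": -0.1,"turn": 0,"hand": 1}
    - {"dx": 0,"dy": 0,"dz": -0.15,"turn": 0,"hand": 1}
    - {"dx": 0,"dy": 0,"dz": -0.15,"turn": 0,"hand": 1}

```text
clock: 26.47
tool_pos: [0.552, -0.0159, 0.0979]
tool_rot: [3.141, -0.0, 0.463]
ft_force: [0.2, 1.3, 0.0]
gripper_width: 0.0163
finger_force: 29.5
```

Emit:
servo_tool:
  targets:
    - {"dx": 0,"dy": 0,"dz": -0.05,"turn": 0,"hand": 1}
    - {"dx": 0,"dy": 0,"dz": -0.1,"turn": 0,"hand": 1}
    - {"dx": 0,"dy": 0,"dz": -0.1,"turn": 0,"hand": 1}

```text
clock: 26.72
tool_pos: [0.5525, -0.0159, 0.0978]
tool_rot: [3.141, -0.001, 0.463]
ft_force: [-2.2, 0.5, 7.5]
gripper_width: 0.0168
finger_force: 30.2
```

Seated. I'll release and rise.

Emit:
servo_tool:
  targets:
    - {"dx": 0,"dy": 0,"dz": 0,"turn": 0,"hand": 0.5}
    - {"dx": 0,"dy": 0,"dz": 0,"turn": 0,"hand": 0.3}
    - {"dx": 0,"dy": 0,"dz": 0,"turn": 0,"hand": 0.2}
    - {"dx": 0,"dy": 0,"dz": 0.5,"turn": 0,"hand": 0.2}
    - {"dx": 0,"dy": 0,"dz": 2,"turn": 0,"hand": 0.2}
    - {"dx": 0,"dy": 0,"dz": 4.5,"turn": 0,"hand": 0}
    - {"dx": 0,"dy": 0,"dz": 7,"turn": 0,"hand": 0}
    - {"dx": 0,"dy": 0,"dz": 8,"turn": 0,"hand": 0}

```text
clock: 27.38
tool_pos: [0.5537, -0.0161, 0.18]
tool_rot: [3.139, -0.004, 0.463]
ft_force: [0.5, 0.5, -0.4]
gripper_width: 0.0853
finger_force: 0.0
```

Emit:
servo_tool:
  targets:
    - {"dx": 0,"dy": 0,"dz": 0,"turn": 0,"hand": 0}
    - {"dx": 0,"dy": 0,"dz": 0,"turn": 0,"hand": 0}
    - {"dx": 0,"dy": 0,"dz": 0,"turn": 0,"hand": 0}
    - {"dx": 0,"dy": 0,"dz": 0,"turn": 0,"hand": 0}

```text
clock: 27.72
tool_pos: [0.5506, -0.0157, 0.1752]
tool_rot: [-3.14, 0.002, 0.463]
ft_force: [0.7, -0.4, -0.5]
gripper_width: 0.0854
finger_force: 0.0
```

```bash
python3 -c "
from h import *
a=manip.capture('wrist')[:,:,::-1];b=manip.capture('scene')[150:270,280:420,::-1]
cv2.imwrite('pics/w12.png',np.hstack([a[100:400,180:500],cv2.resize(b,(350,300))]))"
```

```text
(no output)
```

View pics/w12.png

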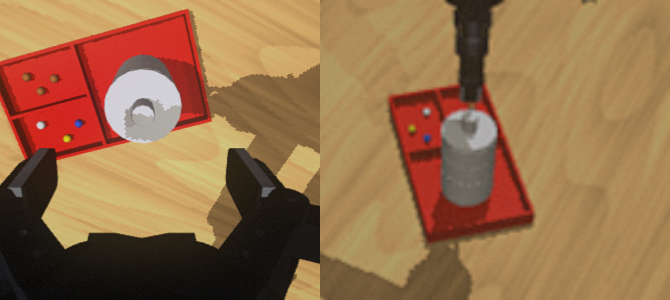

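The stack stands straight with the lid flat on top (crop (143,105)), and the gripper is clear. Handing in.

```bash
python3 -c "
from workcell import manip
print(manip.close_job())"
```

```text
the job is handed in; nothing more can be done
None
```

The four pieces are stacked in order in the middle of the square compartment with the lid on top. The last pictures show the stack straight and the gripper clear. I handed the job in at about 28 s; the hand-in returned no verdict.

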